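# Back off the clamp nut of the spent tape reel

## Task

The reel of paper tape that is nearly used up has to be changed: someone has begun to back off the big knurled nut on its stand and left it part of a turn past the pointer. With a fingertip against the knurled rim, keep rolling the nut anticlockwise (seen from above) until its index mark has come round to the fixed pointer for the second time, and leave it with the mark lined up under the pointer. Do not pick anything up, and leave the nut on the full reel and the things lying about as they are.

Things in the scene. Friction and masses are not known exactly. Their poses are not given: they have to be found in the camera images.
- spent_stand: reel stand fixed to the bench, the one with the nearly used-up reel, brown tape wound only 112 mm across, so the grey base shows all round it. Round grey base 200 mm across, 12 mm thick; the reel reaches 12 to 62 mm above the bench; a fixed spindle 22 mm across rises through the nut to 125 mm. Origin: centre of the underside, on the vertical axis of spindle and nut; +x is the pointer's direction
- spent_top (a point): centre of the top face of this stand's black knurled clamp nut, a disc 104 mm across over the knurl, 66 to 92 mm above the bench (it keeps its height as it turns). Coarse knurl: 16 upright half-round ribs of 5 mm radius round a core 94 mm across, leaving grooves 5 mm deep and about 9 mm wide every 22.5 degrees; one rib lies at the mark
- spent_pointer (a point): tip of the fixed steel pointer, a flat arm 9 mm wide that sticks out from the spindle to 40 mm from the axis, 113 to 119 mm above the bench, over the nut without touching it
- spent_mark (a point): the index mark, a bright bar set in the nut's top face from 31 to 49 mm from the axis (flush, nothing to hold); this point is 48 mm from the axis at the height of the top face and turns with the nut
- spent_nut (a joint): angle of this stand's nut, rad, growing anticlockwise seen from above (loosening): 0 = fully tight (end stop), mark under the pointer; under it again at 6.28 and 12.57; the thread ends at 20. It turns stiffly (about 0.1 Nm, 2 N at the rim) and stays where it is left
- full_stand: reel stand fixed to the bench, the one with the full reel, brown tape wound 190 mm across, covering nearly all the base; otherwise the same stand and nut. Round grey base 200 mm across, 12 mm thick; the reel reaches 12 to 62 mm above the bench; a fixed spindle 22 mm across rises through the nut to 125 mm. Origin: centre of the underside, on the vertical axis of spindle and nut; +x is the pointer's direction
- full_top (a point): centre of the top face of this stand's black knurled clamp nut, a disc 104 mm across over the knurl, 66 to 92 mm above the bench (it keeps its height as it turns). Coarse knurl: 16 upright half-round ribs of 5 mm radius round a core 94 mm across, leaving grooves 5 mm deep and about 9 mm wide every 22.5 degrees; one rib lies at the mark
- full_pointer (a point): tip of the fixed steel pointer, a flat arm 9 mm wide that sticks out from the spindle to 40 mm from the axis, 113 to 119 mm above the bench, over the nut without touching it
- full_mark (a point): the index mark, a bright bar set in the nut's top face from 31 to 49 mm from the axis (flush, nothing to hold); this point is 48 mm from the axis at the height of the top face and turns with the nut
- full_nut (a joint): angle of this stand's nut, rad, growing anticlockwise seen from above (loosening): 0 = fully tight (end stop), mark under the pointer; under it again at 6.28 and 12.57; the thread ends at 20. It turns stiffly (about 0.1 Nm, 2 N at the rim) and stays where it is left
- tape_roll: ring-shaped roll of yellowish packing tape standing on its flat side on the bench near the robot, 80 mm across, 48 mm tall; origin at the centre of its underside
- glue_can: metal can with a paper band, 70 mm across, 100 mm tall, upright beyond and between the stands; origin at the centre of its underside
- staple_box: small cardboard box 55 x 100 x 35 mm, at the left; origin at the centre of its underside
- offcut: thin wooden strip 50 x 160 x 6 mm, lying at the right; origin at the centre of its underside
- brush: hand brush lying near left; origin at the underside of its middle
- marker: grey and black marker pen 142 x 15 x 14 mm lying near right; origin under its grey barrel
Mind the look-alikes: they are no part of the job. Leave any purple look-alike of the spent_stand alone.

How it is judged:
By the outcome, as a careful person would: the job done as asked, in the order asked, and still so for the second after the job is handed in, with the robot touching nothing.
It also fails if it takes over 72 s, if anything falls off the work surface, if the arm or the gripper's body presses on something with over 40 N, if the wrist force passes 120 N, or if a joint passes its speed limit or range.

## Robot

A 6-joint arm with a two-finger parallel gripper is mounted at the origin on the work surface. World frame = base frame: x ahead of the robot, y to its left, z up, the work surface at z = 0. Lengths are in m, angles in rad, forces in N, time in s.
With the tool pointing down it reaches from about 0.375 to 0.9 m from the base axis. Payload 3.1 kg.
Tool frame: the origin (TCP) lies at the very end of the fingers, on their centre line; the grasp point (between the pads) lies 19 mm behind it (manip.pinch_z is the distance from the TCP to the grasp point, in m); z points along the fingers, y is the direction in which the jaws open and shut (so a half turn about z gives the same grasp; the last joint's range is limited). The gripper opens to 85 mm and grips with 20 to 120 N. Pads are 22 mm wide; open, the fingers measure 114 mm over their backs; the gripper's body (76 mm by 85 mm) begins 54 mm behind the grasp point. The pads swing forward as they close: fully open they stand 13 mm farther back than shut.
Start: joints at [-1.387, 0.527, 1.433, -0, 1.181, -0.178], TCP at [0.222, -0.584, 0.205] pointing down, gripper open.
Joint ranges: [-3.08, 3.08], [-0.75, 2.2], [0.22, 2.44], [-1.43, 4.57], [0, 2.65], [-2.85, 2.85]. Speed limits (rad/s): [2.79, 2.79, 3.14, 3.14, 3.14, 3.14].

## Interface

Orientations are given as a unit quaternion [x, y, z, w].
In Python, from station import manip gives the robot as it stands.
- The arm moves only by the tool drive_tool, never from a script. Its argument "increments" is a list of rows, each a list of 7 numbers: the closure in counts, from 0 (fully open) to 255 (shut), then the shift along the tool's x, y, z in cm, then the turn, a rotation vector about the tool's x, y, z in rad. A call has 1 to 20 rows; each row is the pose to reach, as a shift and turn from the pose commanded when the call began, along the tool's axes at that moment; what a row does not reach only later rows make up. A row lasts 1/10 s, in which the tool goes at most 50 mm and 8.59 degrees, less where a joint would pass 70% of its speed; a pose out of reach is approached as far as the arm can. A call with a gripper value outside its range is refused whole. The fingers move at their own pace and stop on an object; "force" is the grip in N (left out, the last holds). Time passes only in rows, so rows that repeat a pose let the fingers close. It gives the time, the measured TCP pose, the force and the opening at its end, in the units of the state.
- manip.sense(): the state, without advancing time (a new reading comes with each control period).
- manip.snapshot(name): name is "scene" or "top" or "wrist"; returns the picture (400x640x3 uint8, red, green, blue); there is no depth.
- manip.camera_model(name): a dict with "mtx" (3x3 intrinsics, pixels), "cam_to_world" (4x4, takes a point from camera to world coordinates). Camera axes: x right, y down, z forward; pixel columns grow to the right and rows downward; lengths in m; the calibration is good to about 2 mm. A picture is of the moment at which its call begins: read the wrist's pose just before it. camera_model takes no time and is no camera call; for the wrist camera it gives the pose at the moment of the call.
- manip.sign_off(): hands the job in, once; it reports no verdict.
The state is a dict: "t": time; "q": joint angles; "qd": joint speeds; "tau": joint torques, N m; "tcp_pos": TCP position; "tool_rot": TCP orientation; "force": force on the tool from outside, world axes, zero at the start; "ft_torque": the same for the moment, N m; "finger_gap": opening from 0.0 (shut) to 1.0 (fully open).
Only numpy, scipy, OpenCV 4.12 (cv2) and the standard library are available. Lean on these libraries where they do the work, as an engineer would, in place of code of your own. Each camera call takes 0.05 s, during which the arm holds its last target. There are 200 camera calls.

## Working session

There is one attempt and no reset: what is moved stays moved. The work goes in short steps, Python scripts to look and compute and a tool call to move; the robot and the scene stay as the last step left them, time stands still between calls to the robot, and variables do not carry over. Pictures are saved under pics/ and viewed, about 8 in all and at most 12, crops included, and the job is handed in when it is done.

Besides the shell and the picture viewer there is one more tool, called after ">>>" as a command line: name --pt "numbers of a row" for each row, then --argument value for the rest. drive_tool: Moves the arm, as the interface text tells. Its arguments: {"type":"object","properties":{"increments":{"type":"array","items":{"type":"array","items":{"type":"number"}}},"force":{"type":"number"}},"required":["increments"]}

```bash
mkdir -p pics; ls
python3 - <<'E'
from station import manip
import cv2, numpy as np
for n in ["scene","top"]:
    im=manip.snapshot(n); cv2.imwrite(f"pics/{n}0.png",im[:,:,::-1])
    c=manip.camera_model(n); print(n,np.round(c["mtx"],1).tolist(),np.round(c["cam_to_world"],3).tolist())
s=manip.sense(); print(s)
E
```

```text
pics
scene [[503.7, 0.0, 314.4], [0.0, 503.7, 199.5], [0.0, 0.0, 1.0]] [[0.042, 0.671, -0.74, 1.532], [0.999, -0.032, 0.027, -0.018], [-0.005, -0.741, -0.672, 0.955], [0.0, 0.0, 0.0, 1.0]]
top [[501.0, 0.0, 325.1], [0.0, 501.0, 206.3], [0.0, 0.0, 1.0]] [[-0.012, -0.992, 0.123, 0.367], [-1.0, 0.011, -0.008, 0.014], [0.006, -0.123, -0.992, 1.486], [0.0, 0.0, 0.0, 1.0]]
{'t': 0.1, 'q': array([-1.38650480e+00,  5.28366689e-01,  1.43379191e+00, -1.82534578e-05,
        1.18141628e+00, -1.78473677e-01]), 'qd': array([-0.00183161, -0.0013537 , -0.00181562, -0.00098786, -0.00105128,
       -0.00027981]), 'tau': array([-2.63431696e-05, -4.43305600e+01, -1.78585678e+01, -1.07427056e-04,
        3.89685025e-03,  2.64333494e-05]), 'tcp_pos': array([ 0.22169363, -0.58360132,  0.2038299 ]), 'tool_rot': array([ 9.83594116e-01,  1.80392993e-01, -1.13231336e-05, -9.91082559e-04]), 'force': array([-1.30362038, -0.05146853,  0.65452055]), 'ft_torque': array([ 0.0215308 , -0.01334966, -0.03084879]), 'finger_gap': 0.9966773955129681}
```

View pics/top0.png

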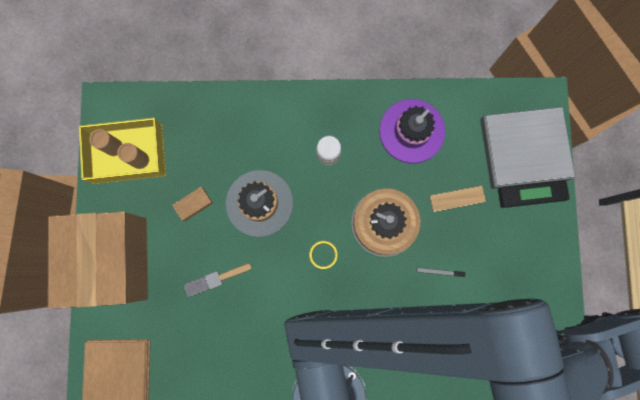

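View pics/scene0.png

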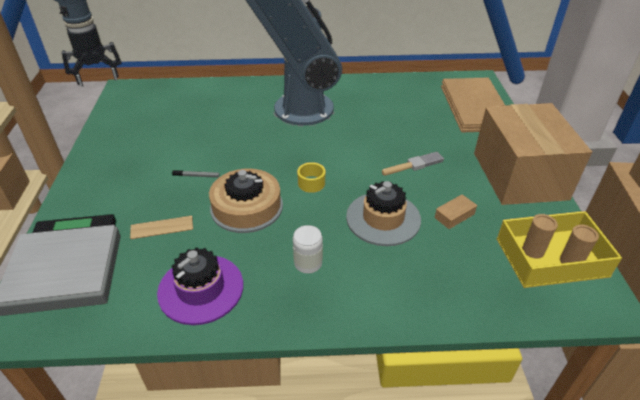

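The top view shows the spent stand's grey base around (259,203), with the small brown reel and the nut near (258,201). The full stand is at (386,221) and the purple look-alike at (412,130). Next I measure the base and nut axis and enlarge the nut.

```bash
cat > h.py <<'E'
import numpy as np, cv2
from station import manip
def ray(c,uv,z):
    d=c["cam_to_world"][:3,:3]@np.linalg.solve(c["mtx"],[uv[0],uv[1],1]); o=c["cam_to_world"][:3,3]
    return o+d*(z-o[2])/d[2]
def proj(c,p):
    T=np.linalg.inv(c["cam_to_world"]); x=c["mtx"]@(T[:3,:3]@np.asarray(p)+T[:3,3]); return x[:2]/x[2]
E
python3 - <<'E'
from h import *
im=cv2.imread("pics/top0.png"); c=manip.camera_model("top")
hsv=cv2.cvtColor(im,cv2.COLOR_BGR2HSV)
# base: everything non-green near stand
m=((hsv[:,:,1]<90)).astype(np.uint8)*255
w=np.zeros_like(m); w[160:245,215:305]=255; m&=w
cs,_=cv2.findContours(m,cv2.RETR_EXTERNAL,cv2.CHAIN_APPROX_NONE)
k=max(cs,key=cv2.contourArea); e=cv2.fitEllipse(cv2.convexHull(k)); print(e)
p=ray(c,e[0],.012); print("axis",p, "diam",e[1][0]/501*1.47)
a=np.array([p[0],p[1],0])
print("top centre px",proj(c,a+[0,0,.092]),"spindle",proj(c,a+[0,0,.125]))
u,v=proj(c,a+[0,0,.092]).astype(int)
cr=cv2.resize(im[v-28:v+28,u-28:u+28],None,fx=10,fy=10,interpolation=cv2.INTER_CUBIC); cv2.imwrite("pics/crop1.png",cr); print(u,v)
s=cv2.imread("pics/scene0.png"); cs=manip.camera_model("scene"); print("scene top centre",proj(cs,a+[0,0,.092]),proj(cs,a+[0,0,.125]))
print(np.hypot(*p[:2]))
E
```

```text
((251.80978393554688, 198.77415466308594), (93.87309265136719, 96.50029754638672), 46.01960754394531)
axis [0.57569618 0.2193403  0.012     ] diam 0.2754360203543109
top centre px [247.85499877 194.83507237] spindle [246.09060545 193.07768474]
247 194
scene top centre [392.88758543 195.76740637] [394.18618953 186.02148146]
0.616065138535522
```

View pics/crop1.png

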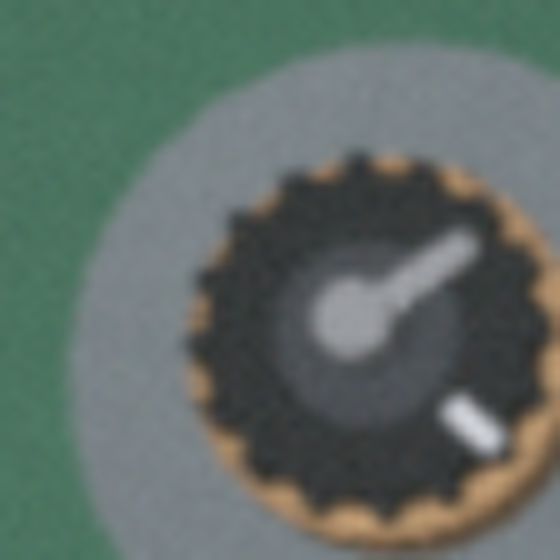

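The crop shows the nut centred at about (256,199.5), so my base mask was wrong and I'll redo it. The pointer lies up-right and the white mark lower-right, about 73° clockwise of the pointer. That puts the nut near 287°, about 5.0 rad.

Run:
```python
from h import *
def fitc(P):
    A=np.c_[2*P[:,:2],np.ones(len(P))]; s=np.linalg.lstsq(A,(P[:,:2]**2).sum(1),rcond=None)[0]; return s[:2],np.sqrt(s[2]+s[:2]@s[:2])
for n,win in [("top",(160,245,215,305)),("scene",(175,248,335,432))]:
    im=cv2.imread(f"pics/{n}0.png"); c=manip.camera_model(n); hsv=cv2.cvtColor(im,cv2.COLOR_BGR2HSV)
    w=np.zeros(im.shape[:2],np.uint8); w[win[0]:win[1],win[2]:win[3]]=1
    print(n,"table",hsv[win[0]+2,win[2]+2])
    for nm,m,z in [("base",(hsv[:,:,1]<60),.012),("nut",hsv[:,:,2]<75,.092)]:
        m=m.astype(np.uint8)*w
        if nm=="base": m=cv2.morphologyEx(m,cv2.MORPH_OPEN,np.ones((3,3)))
        k=max(cv2.findContours(m,cv2.RETR_EXTERNAL,cv2.CHAIN_APPROX_NONE)[0],key=cv2.contourArea)
        P=np.array([ray(c,q,z) for q in cv2.convexHull(k)[:,0].astype(float)]); 
        print(nm,cv2.boundingRect(k),*fitc(P))
    if n=="top":
        for nm,lo,z in [("white",190,.092)]:
            m=((hsv[:,:,2]>lo)&(hsv[:,:,1]<40)).astype(np.uint8)*w
            nl,l,st,ce=cv2.connectedComponentsWithStats(m)
            for i in range(1,nl):
                if st[i,4]>2: print(nm,st[i],ce[i],ray(c,ce[i],z))
        print("pointer tip~",ray(c,(265.5,190.4),.119),"spindle",ray(c,(254.0,198.0),.125))
w=manip.snapshot("wrist"); cv2.imwrite("pics/w0.png",w[:,:,::-1])
a=cv2.imread("pics/scene0.png")[0:100,40:140]; a=cv2.resize(a,(400,400),interpolation=2)
cv2.imwrite("pics/grip.png",np.hstack([a,cv2.resize(w[:,:,::-1],(400,400))[:, :]]))
```

```text
top table [ 75  91 115]
base (226, 170, 67, 67) [0.56383909 0.19792372] 0.10010064080369249
nut (238, 182, 36, 35) [0.56339609 0.19797198] 0.0487715412714146
white [264 207   4   3   7] [265.71428571 208.        ] [0.53785749 0.16911201 0.092     ]
pointer tip~ [0.58347995 0.16680706 0.119     ] spindle [0.56180726 0.19758283 0.125     ]
scene table [ 74  96 128]
base (346, 181, 75, 65) [0.55209967 0.20471623] 0.11272216497972541
nut (366, 184, 40, 29) [0.57937502 0.20036565] 0.05452738109735039
```

View pics/grip.png

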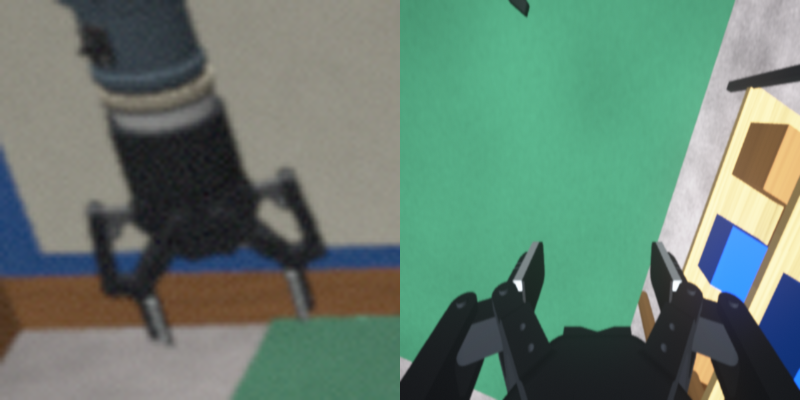

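The top view puts the axis at (0.5636, 0.1979), with a fitted base radius of 100.1 mm, which matches. The mark's azimuth is −131.6° and the pointer's −57.5°, so the nut is at about 286° and must turn about 434°. The gripper crop shows slim fingers on Robotiq-style linkages.

My plan is to put one corner of the shut fingertips into a groove and orbit the nut's axis in two strokes, keeping clear of the pointer side.

```bash
cat >> h.py <<'E'
AX=np.array([.5636,.1979])
def yaw(q): x,y,z,w=q; return np.arctan2(2*(x*y+z*w),1-2*(y*y+z*z))
def polar(th,r,t=0):  # world xy from azimuth deg, radial, tangential (m)
    a=np.radians(th); return AX+r*np.array([np.cos(a),np.sin(a)])+t*np.array([-np.sin(a),np.cos(a)])
def inc(frm,psi0,to,psi1):  # positions m, yaws rad -> tool cm, rz rad
    d=np.asarray(to)-np.asarray(frm); c,s=np.cos(psi0),np.sin(psi0)
    return np.round([100*(c*d[0]+s*d[1]),100*(s*d[0]-c*d[1]),-100*d[2],-(psi1-psi0)],3)
E
python3 - <<'E'
from h import *
s=manip.sense(); y0=yaw(s["tool_rot"]); print(np.degrees(y0))
print(inc([.222,-.584,.205],y0,[*polar(14.65,.095),.20],np.radians(-30.35)))
E
```

```text
20.786556647274423
[ 69.131 -59.962   0.5     0.893]
```

>>> drive_tool --pt "255 69.1 -60.0 0.5 0 0 0.893" --pt "255 69.1 -60.0 0.5 0 0 0.893" --pt "255 69.1 -60.0 0.5 0 0 0.893" --pt "255 69.1 -60.0 0.5 0 0 0.893" --pt "255 69.1 -60.0 0.5 0 0 0.893" --pt "255 69.1 -60.0 0.5 0 0 0.893" --pt "255 69.1 -60.0 0.5 0 0 0.893" --pt "255 69.1 -60.0 0.5 0 0 0.893" --pt "255 69.1 -60.0 0.5 0 0 0.893" --pt "255 69.1 -60.0 0.5 0 0 0.893" --pt "255 69.1 -60.0 0.5 0 0 0.893" --pt "255 69.1 -60.0 0.5 0 0 0.893" --pt "255 69.1 -60.0 0.5 0 0 0.893" --pt "255 69.1 -60.0 0.5 0 0 0.893" --pt "255 69.1 -60.0 0.5 0 0 0.893" --pt "255 69.1 -60.0 0.5 0 0 0.893" --pt "255 69.1 -60.0 0.5 0 0 0.893" --pt "255 69.1 -60.0 0.5 0 0 0.893" --pt "255 69.1 -60.0 0.5 0 0 0.893" --pt "255 69.1 -60.0 0.5 0 0 0.893" --force 60

```text
t: 2.15
tcp_pos: [0.6557, 0.2255, 0.1988]
tool_rot: [0.966, -0.26, 0.0, -0.001]
force: [-0.2, -0.3, -0.9]
finger_gap: 0.001
```

Run:
```python
from h import *
s=manip.sense(); c=manip.camera_model("wrist"); w=manip.snapshot("wrist"); cv2.imwrite("pics/w1.png",w[:,:,::-1])
print(s["tcp_pos"],np.degrees(yaw(s["tool_rot"])),s["q"].round(2))
print("axis top px",proj(c,[*AX,.092]),"tcp px",proj(c,s["tcp_pos"]))
print(np.round(c["mtx"],1).tolist(), np.round(c["cam_to_world"],3).tolist())
y=yaw(s["tool_rot"]); x=np.array([np.cos(y),np.sin(y),0]); yy=np.array([np.sin(y),-np.cos(y),0])
for hx,hy in [(-11,14.5),(-11,7),(11,7),(11,14.5),(-11,-7)]: print(hx,hy,proj(c,s["tcp_pos"]+x*hx/1e3+yy*hy/1e3))
```

```text
[0.65572221 0.22553597 0.19876913] -30.14043404011665 [0.17 0.63 1.25 0.   1.26 2.27]
axis top px [382.76576175 245.85528766] tcp px [316.56389999 225.86450573]
[[286.8, 0.0, 315.3], [0.0, 286.8, 195.1], [0.0, 0.0, 1.0]] [[-0.502, -0.832, -0.236, 0.715], [-0.865, 0.483, 0.139, 0.191], [-0.002, 0.274, -0.962, 0.369], [0.0, 0.0, 0.0, 1.0]]
-11 14.5 [339.01177858 241.75905498]
-11 7 [327.39321145 241.75364459]
11 7 [327.78446638 209.44878226]
11 14.5 [339.79399854 209.45171564]
-11 -7 [305.71016924 241.7435475 ]
```

View pics/w1.png

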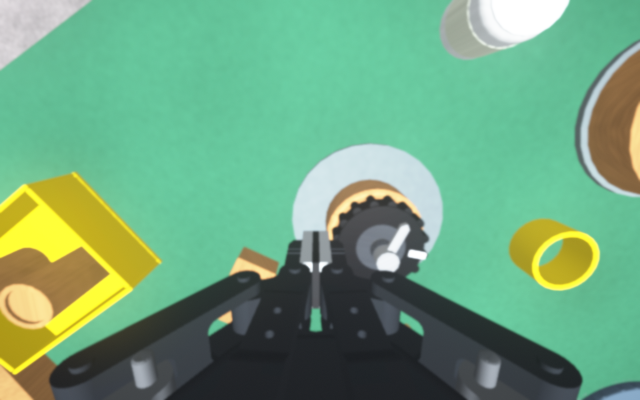

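The wrist picture shows the shut fingers at bottom centre, with tips at about (303–330, 232). The nut's hub is near (381,247), against a projected (383,246), so the axis is confirmed. The fingertip shape is unclear, so I'll enlarge it.

Run:
```python
import cv2
a=cv2.imread("pics/w1.png")[195:295,265:440]; cv2.imwrite("pics/w1c.png",cv2.resize(cv2.convertScaleAbs(a,alpha=1.5,beta=20),None,fx=4.5,fy=4.5,interpolation=cv2.INTER_CUBIC))
```

```text
(no output)
```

View pics/w1c.png

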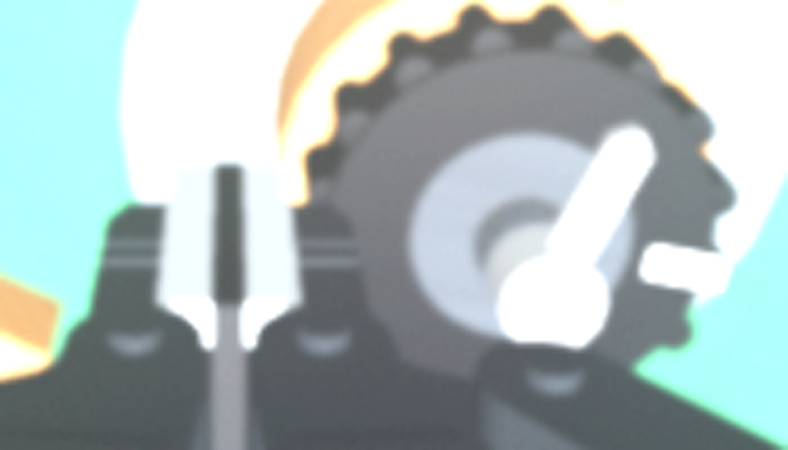

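The crop shows the steel tips ending at about (316,232), but the +x edge of a tip at the TCP should project to row 209. Before going down I'll check where the fingertip really ends, using the other two cameras.

Run:
```python
from h import *
s=manip.sense(); out=[]
y=yaw(s["tool_rot"]); X=np.array([np.cos(y),np.sin(y),0]); Y=np.array([np.sin(y),-np.cos(y),0])
for n in ["scene","top"]:
    im=manip.snapshot(n)[:,:,::-1].copy(); cv2.imwrite(f"pics/{n}1.png",im); c=manip.camera_model(n)
    u,v=proj(c,s["tcp_pos"]); print(n,u,v)
    u0,v0=int(u)-40,int(v)-45; k=5; cr=cv2.resize(im[v0:v0+80,u0:u0+80],None,fx=k,fy=k,interpolation=cv2.INTER_CUBIC)
    for a,b,h,col in [(0,0,0,(0,0,255)),(0,0,37,(255,0,255)),(11,14.5,0,(0,255,255)),(-11,14.5,0,(0,255,255)),(11,-14.5,0,(0,255,255)),(-11,-14.5,0,(0,255,255))]:
        p=(proj(c,s["tcp_pos"]+X*a/1e3+Y*b/1e3+[0,0,h/1e3])-[u0,v0]+.5)*k
        cv2.circle(cr,tuple(int(t) for t in p),3,col,-1)
    out.append(cr)
cv2.imwrite("pics/tip.png",np.hstack(out))
```

```text
scene 404.6012292388214 184.00893088844583
top 240.51382016807935 159.04794878855228
```

View pics/tip.png

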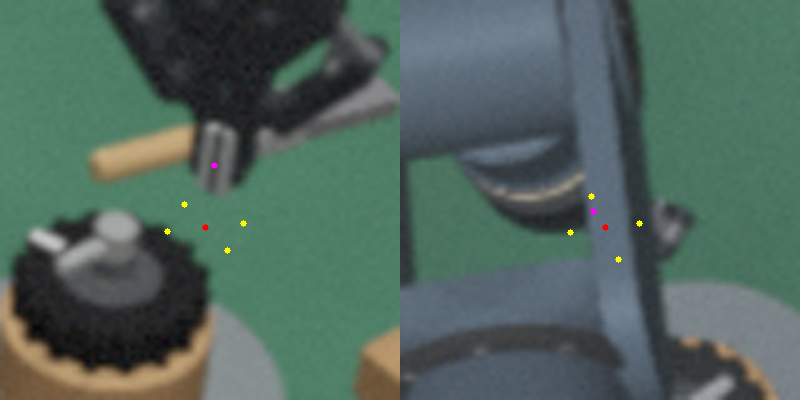

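The scene crop shows the visible tip ending near crop (217,190), well above the projected TCP at (205,227). I'll triangulate the bottom centre of the tip's +x face from the wrist and scene views.

Run:
```python
from h import *
s=manip.sense(); y=yaw(s["tool_rot"]); R=np.array([[np.cos(y),np.sin(y),0],[np.sin(y),-np.cos(y),0],[0,0,-1]])
def line(n,uv):
    c=manip.camera_model(n); d=c["cam_to_world"][:3,:3]@np.linalg.solve(c["mtx"],[*uv,1]); return c["cam_to_world"][:3,3],d/np.linalg.norm(d)
def tri(a,b):
    o1,d1=line("wrist",a); o2,d2=line("scene",b)
    t=np.linalg.lstsq(np.c_[d1,-d2],o2-o1,rcond=None)[0]; p,q=o1+t[0]*d1,o2+t[1]*d2
    print("tool mm",(1e3*R@((p+q)/2-s["tcp_pos"])).round(1),"miss",(1e3*np.linalg.norm(p-q)).round(1))
tri((315.5,231.5),(364+217/5-.5,139+190/5-.5))   # bottom middle
tri((315.7,262),(364+221/5-.5,139+125/5-.5))     # top middle of steel face
for n,p in [("w1",(316,232)),]:
    im=cv2.imread(f"pics/{n}.png"); print(im[222:242:2,316].tolist()); print(im[222:242:2,308].tolist())
# where would body bottom be
print(s["q"].round(3), s["force"])
```

```text
tool mm [  6.6  -3.6 -27.7] miss 6.4
tool mm [ 10.5  -2.8 -67.2] miss 4.9
[[232, 228, 211], [231, 227, 208], [230, 226, 208], [231, 226, 208], [191, 185, 167], [74, 74, 66], [55, 56, 52], [54, 56, 50], [54, 55, 50], [54, 55, 51]]
[[234, 230, 213], [234, 229, 213], [234, 229, 213], [233, 229, 212], [213, 208, 191], [167, 164, 154], [162, 159, 151], [162, 159, 150], [162, 159, 150], [161, 158, 150]]
[ 1.650e-01  6.250e-01  1.257e+00 -1.000e-03  1.262e+00  2.266e+00] [-1.09042121  0.11299938  0.01702664]
```

Run:
```python
from station import manip
print([a for a in dir(manip) if not a.startswith("_")], manip.pinch_z)
```

```text
['PlanningError', 'camera_model', 'pinch_z', 'sense', 'sign_off', 'snapshot'] 0.0187
```

`pinch_z` agrees with the text, but triangulation puts the visible tip about 30 mm above the reported TCP. I'll go down beside the stand, clear of the reel, and see from close by which is right.

>>> drive_tool --pt "255 0 0 3 0 0 0" --pt "255 0 0 6 0 0 0" --pt "255 0 0 9 0 0 0" --pt "255 0 0 12 0 0 0" --pt "255 0 0 14 0 0 0" --pt "255 0 0 15 0 0 0" --pt "255 0 0 15 0 0 0"

```text
t: 3.0
tcp_pos: [0.6536, 0.2204, 0.0484]
tool_rot: [0.965, -0.263, -0.002, 0.001]
force: [-0.8, -0.4, -0.3]
finger_gap: -0.0
```

Run:
```python
from h import *
s=manip.sense(); print(s["tcp_pos"],s["force"])
out=[]
for n,box in [("scene",(355,145,80,80)),("wrist",(290,175,120,120))]:
    c=manip.camera_model(n); im=manip.snapshot(n)[:,:,::-1].copy(); cv2.imwrite(f"pics/{n}2.png",im)
    x,y,w,h=box; k=400/w; cr=cv2.resize(im[y:y+h,x:x+w],(400,400),interpolation=cv2.INTER_CUBIC)
    for h,col in [(0,(0,0,255)),(.03,(255,0,255))]:
        p=(proj(c,s["tcp_pos"]+[0,0,h])-[x,y]+.5)*k; cv2.circle(cr,tuple(int(t) for t in p),3,col,-1)
    out.append(cr)
cv2.imwrite("pics/tip2.png",np.hstack(out))
```

```text
[0.65361828 0.22036268 0.04840966] [-0.82100985 -0.44273472 -0.28652523]
```

View pics/tip2.png

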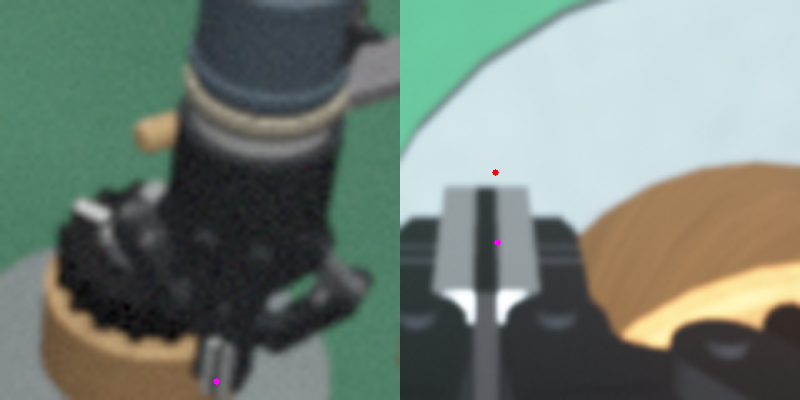

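This crop cuts off the tip in the scene half. In the wrist half the tip ends at px (315,231), with the TCP projected at about (318,226). I'll read the tip end numerically from the scene image.

Run:
```python
from h import *
s=manip.sense(); c=manip.camera_model("scene"); im=cv2.imread("pics/scene2.png")
print("t",s["t"],s["tcp_pos"],"qd",np.abs(s["qd"]).max().round(4),np.degrees(yaw(s["tool_rot"])))
for u in range(392,408,2): print(u,im[206:240,u].astype(int).sum(1).tolist())
for h in (0,.01,.02,.03,.04): print(h,proj(c,s["tcp_pos"]+[0,0,h]).round(1))
```

```text
t 3.1 [0.65562427 0.22126381 0.05077913] qd 0.016 -30.43253351818876
392 [116, 94, 111, 86, 88, 153, 305, 409, 438, 440, 397, 310, 269, 267, 282, 292, 293, 295, 297, 283, 280, 277, 306, 346, 415, 423, 426, 426, 428, 428, 429, 429, 425, 430]
394 [109, 99, 101, 107, 105, 128, 199, 243, 240, 238, 208, 173, 167, 184, 224, 286, 302, 298, 285, 287, 289, 279, 308, 378, 419, 427, 430, 429, 428, 428, 427, 429, 432, 433]
396 [74, 95, 103, 102, 100, 119, 198, 311, 312, 310, 323, 309, 314, 308, 300, 310, 305, 305, 279, 272, 274, 298, 378, 415, 431, 437, 433, 428, 431, 425, 432, 430, 439, 427]
398 [126, 119, 103, 120, 115, 149, 274, 378, 312, 253, 249, 235, 243, 244, 244, 251, 279, 286, 282, 284, 314, 374, 418, 425, 432, 434, 428, 434, 430, 434, 427, 438, 435, 436]
400 [149, 137, 119, 108, 121, 119, 112, 222, 316, 336, 316, 318, 320, 316, 310, 289, 293, 305, 325, 338, 405, 415, 426, 431, 437, 436, 431, 430, 433, 434, 429, 433, 431, 429]
402 [94, 109, 99, 92, 92, 118, 111, 119, 150, 173, 166, 166, 152, 130, 134, 135, 184, 300, 390, 421, 434, 431, 430, 431, 432, 435, 435, 431, 428, 422, 432, 438, 428, 435]
404 [102, 101, 105, 103, 100, 99, 110, 109, 113, 124, 135, 139, 159, 202, 276, 342, 401, 416, 432, 425, 429, 431, 434, 432, 434, 439, 438, 430, 437, 426, 437, 435, 431, 431]
406 [113, 110, 151, 143, 133, 104, 99, 119, 248, 331, 370, 395, 403, 419, 419, 426, 427, 431, 430, 436, 430, 433, 431, 435, 431, 432, 432, 426, 428, 432, 433, 433, 421, 394]
0 [397.  229.2]
0.01 [397.4 226.4]
0.02 [397.9 223.6]
0.03 [398.3 220.7]
0.04 [398.7 217.8]
```

All readings now agree. Rows 224–227 in the scene image are the finger's shadow, and the real tip ends at row ~221.7. That puts the tip about 35 mm above the reported TCP, at x = +11 mm, in both the scene and wrist views. It leaves the steel tip at z ≈ 0.086. I'll set the height so only the last ~11 mm of slim tip engages (TCP z ≈ 0.044) and probe radially in small steps, since contact tells which geometry is real.

Run:
```python
from h import *
y=np.radians(-30.35); f=[*polar(14.65,.095),.050]
for r in (.080,.074,.070,.066,.064,.062,.060): print(r,inc(f,y,[*polar(14.65,r,-.0023),.044],y))
```

```text
0.08 [-0.898  1.223  0.6   -0.   ]
0.074 [-1.322  1.648  0.6   -0.   ]
0.07 [-1.605  1.93   0.6   -0.   ]
0.066 [-1.888  2.213  0.6   -0.   ]
0.064 [-2.029  2.355  0.6   -0.   ]
0.062 [-2.171  2.496  0.6   -0.   ]
0.06 [-2.312  2.638  0.6   -0.   ]
```

>>> drive_tool --pt "255 -0.45 0.6 0.6 0 0 0" --pt "255 -0.9 1.22 0.6 0 0 0" --pt "255 -1.1 1.43 0.6 0 0 0" --pt "255 -1.22 1.55 0.6 0 0 0" --pt "255 -1.32 1.65 0.6 0 0 0" --pt "255 -1.4 1.72 0.6 0 0 0" --pt "255 -1.4 1.72 0.6 0 0 0"

```text
t: 3.8
tcp_pos: [0.6341, 0.2142, 0.0438]
tool_rot: [0.965, -0.262, 0.0, -0.0]
force: [-0.0, -0.3, -0.6]
finger_gap: 0.005
```

>>> drive_tool --pt "255 -0.07 0.07 0 0 0 0" --pt "255 -0.14 0.14 0 0 0 0" --pt "255 -0.21 0.21 0 0 0 0" --pt "255 -0.28 0.28 0 0 0 0" --pt "255 -0.35 0.35 0 0 0 0" --pt "255 -0.35 0.35 0 0 0 0"

```text
t: 4.4
tcp_pos: [0.6292, 0.2129, 0.0437]
tool_rot: [0.965, -0.262, -0.0, 0.0]
force: [0.1, -0.6, -0.0]
finger_gap: -0.001
```

There's no contact at r = 67 mm, where a finger reaching down to the TCP would already have hit the reel at about 74 mm. So the visible tip is the real one. I'll carry on into the groove.

>>> drive_tool --pt "255 -0.07 0.07 0 0 0 0" --pt "255 -0.14 0.14 0 0 0 0" --pt "255 -0.21 0.21 0 0 0 0" --pt "255 -0.28 0.28 0 0 0 0" --pt "255 -0.35 0.35 0 0 0 0" --pt "255 -0.35 0.35 0 0 0 0"

```text
t: 5.0
tcp_pos: [0.6286, 0.2124, 0.0442]
tool_rot: [0.965, -0.262, 0.004, -0.002]
force: [7.4, 2.1, -4.9]
finger_gap: 0.004
```

Run:
```python
from h import *
s=manip.sense(); d=s["tcp_pos"][:2]-AX; a=np.radians(14.65); print(s["force"],s["tcp_pos"],"r",np.hypot(*d)*1e3,"az",np.degrees(np.arctan2(d[1],d[0])),"t",(-np.sin(a)*d[0]+np.cos(a)*d[1])*1e3)
manip.snapshot("top"); im=manip.snapshot("wrist"); cv2.imwrite("pics/w3.png",im[:,:,::-1]); c=manip.camera_model("wrist")
print(proj(c,[*AX,.092]))
cv2.imwrite("pics/w3c.png",cv2.resize(im[170:320,270:470,::-1],(800,600),interpolation=cv2.INTER_CUBIC))
```

```text
[ 7.44009295  2.08005546 -4.91960208] [0.62859704 0.21244579 0.04424263] r 66.60477331730864 az 12.614467358496361 t -2.3657531766527273
[403.75304331 347.87980832]
```

View pics/w3c.png

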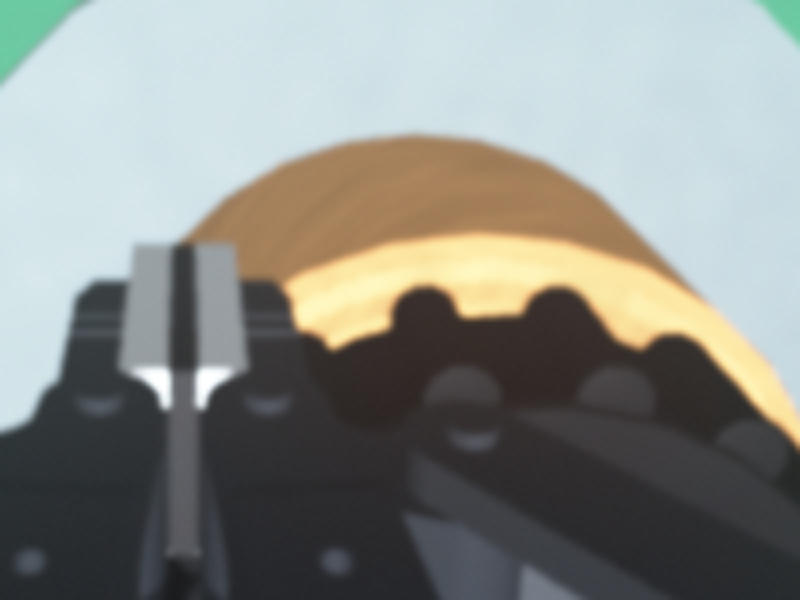

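The finger touches at r = 66.6 mm with 8 N outward, and the arm yields softly (63 mm commanded). The crop shows the tips at about (180,245), hard against the knurl at (310,340). I'll make the orbit table about the axis and try a short turn.

Run:
```python
import numpy as np
a=np.array([-4.62,4.29])
for st,n in ((3,8),(6,20)):
  o=[]
  for k in range(1,n+1):
    d=-np.radians(st*k); c,s=np.cos(d),np.sin(d); sh=a-np.array([[c,-s],[s,c]])@a
    o.append([255,round(sh[0],2),round(sh[1],2),0,0,0,round(d,3)])
  print(o)
```

```text
[[255, np.float64(-0.23), np.float64(-0.24), 0, 0, 0, np.float64(-0.052)], [255, np.float64(-0.47), np.float64(-0.46), 0, 0, 0, np.float64(-0.105)], [255, np.float64(-0.73), np.float64(-0.67), 0, 0, 0, np.float64(-0.157)], [255, np.float64(-0.99), np.float64(-0.87), 0, 0, 0, np.float64(-0.209)], [255, np.float64(-1.27), np.float64(-1.05), 0, 0, 0, np.float64(-0.262)], [255, np.float64(-1.55), np.float64(-1.22), 0, 0, 0, np.float64(-0.314)], [255, np.float64(-1.84), np.float64(-1.37), 0, 0, 0, np.float64(-0.367)], [255, np.float64(-2.14), np.float64(-1.51), 0, 0, 0, np.float64(-0.419)]]
[[255, np.float64(-0.47), np.float64(-0.46), 0, 0, 0, np.float64(-0.105)], [255, np.float64(-0.99), np.float64(-0.87), 0, 0, 0, np.float64(-0.209)], [255, np.float64(-1.55), np.float64(-1.22), 0, 0, 0, np.float64(-0.314)], [255, np.float64(-2.14), np.float64(-1.51), 0, 0, 0, np.float64(-0.419)], [255, np.float64(-2.76), np.float64(-1.74), 0, 0, 0, np.float64(-0.524)], [255, np.float64(-3.4), np.float64(-1.9), 0, 0, 0, np.float64(-0.628)], [255, np.float64(-4.06), np.float64(-1.99), 0, 0, 0, np.float64(
[... 266 characters left out ...]
4(-1.68), 0, 0, 0, np.float64(-1.152)], [255, np.float64(-7.27), np.float64(-1.43), 0, 0, 0, np.float64(-1.257)], [255, np.float64(-7.86), np.float64(-1.12), 0, 0, 0, np.float64(-1.361)], [255, np.float64(-8.4), np.float64(-0.75), 0, 0, 0, np.float64(-1.466)], [255, np.float64(-8.91), np.float64(-0.33), 0, 0, 0, np.float64(-1.571)], [255, np.float64(-9.37), np.float64(0.14), 0, 0, 0, np.float64(-1.676)], [255, np.float64(-9.78), np.float64(0.66), 0, 0, 0, np.float64(-1.78)], [255, np.float64(-10.13), np.float64(1.22), 0, 0, 0, np.float64(-1.885)], [255, np.float64(-10.42), np.float64(1.81), 0, 0, 0, np.float64(-1.99)], [255, np.float64(-10.65), np.float64(2.43), 0, 0, 0, np.float64(-2.094)]]
```

>>> drive_tool --pt "255 -0.23 -0.24 0 0 0 -0.052" --pt "255 -0.47 -0.46 0 0 0 -0.105" --pt "255 -0.73 -0.67 0 0 0 -0.157" --pt "255 -0.99 -0.87 0 0 0 -0.209" --pt "255 -1.27 -1.05 0 0 0 -0.262" --pt "255 -1.55 -1.22 0 0 0 -0.314" --pt "255 -1.84 -1.37 0 0 0 -0.367" --pt "255 -2.14 -1.51 0 0 0 -0.419"

```text
t: 5.9
tcp_pos: [0.6188, 0.2361, 0.0446]
tool_rot: [0.998, -0.054, 0.005, -0.001]
force: [8.6, 1.7, -4.2]
finger_gap: -0.002
```

```bash
cat >> h.py <<'E'
def mark(save=None):
    """state + azimuth of white mark from top and wrist views (deg)"""
    out={}
    for n in ("top","wrist","scene"):
        c=manip.camera_model(n); im=manip.snapshot(n)[:,:,::-1].copy(); hsv=cv2.cvtColor(im,cv2.COLOR_BGR2HSV)
        if save: cv2.imwrite(f"pics/{save}_{n}.png",im)
        m=((hsv[:,:,2]>(235 if n=="wrist" else 185))&(hsv[:,:,1]<45)).astype(np.uint8)
        nl,l,st,ce=cv2.connectedComponentsWithStats(m)
        for i in range(1,nl):
            p=ray(c,ce[i],.092)[:2]-AX; r=np.hypot(*p)*1e3
            if 30<r<52: out.setdefault(n,[]).append((round(float(np.degrees(np.arctan2(p[1],p[0]))),1),round(float(r),1),int(st[i,4])))
    s=manip.sense(); d=s["tcp_pos"][:2]-AX
    print("t",s["t"],"F",s["force"].round(1),"r",round(np.hypot(*d)*1e3,1),"az",round(np.degrees(np.arctan2(d[1],d[0])),1),"z",s["tcp_pos"][2].round(4),"yaw",round(np.degrees(yaw(s["tool_rot"])),1),"q6",s["q"][5].round(2))
    for n in out: print(n,out[n])
E
python3 -c "
from h import *
mark('a')"
```

```text
t 6.05 F [ 8.3  2.3 -4.8] r 67.2 az 35.1 z 0.0446 yaw -6.4 q6 1.88
top [(-109.5, 39.9, 7)]
wrist [(-40.6, 51.0, 1)]
scene [(-111.5, 35.7, 4)]
```

The nut followed: the mark went from −131.6° to −109.5° while the tool's azimuth moved 22.5°. Contact is about 8 N radial and 3 N tangential. Now the long stroke, 120°.

>>> drive_tool --pt "255 -0.47 -0.46 0 0 0 -0.105" --pt "255 -0.99 -0.87 0 0 0 -0.209" --pt "255 -1.55 -1.22 0 0 0 -0.314" --pt "255 -2.14 -1.51 0 0 0 -0.419" --pt "255 -2.76 -1.74 0 0 0 -0.524" --pt "255 -3.4 -1.9 0 0 0 -0.628" --pt "255 -4.06 -1.99 0 0 0 -0.733" --pt "255 -4.72 -2.01 0 0 0 -0.838" --pt "255 -5.38 -1.97 0 0 0 -0.942" --pt "255 -6.03 -1.86 0 0 0 -1.047" --pt "255 -6.66 -1.68 0 0 0 -1.152" --pt "255 -7.27 -1.43 0 0 0 -1.257" --pt "255 -7.86 -1.12 0 0 0 -1.361" --pt "255 -8.4 -0.75 0 0 0 -1.466" --pt "255 -8.91 -0.33 0 0 0 -1.571" --pt "255 -9.37 0.14 0 0 0 -1.676" --pt "255 -9.78 0.66 0 0 0 -1.78" --pt "255 -10.13 1.22 0 0 0 -1.885" --pt "255 -10.42 1.81 0 0 0 -1.99" --pt "255 -10.65 2.43 0 0 0 -2.094"

```text
t: 8.05
tcp_pos: [0.5038, 0.2229, 0.0438]
tool_rot: [0.545, 0.838, -0.001, -0.001]
force: [0.5, 0.3, -0.1]
finger_gap: 0.002
```

```bash
python3 -c "
from h import *
mark('b')"
```

```text
t 8.2 F [0.7 0.2 0.2] r 64.2 az 157.2 z 0.0437 yaw 113.5 q6 -0.2
top [(6.2, 40.1, 5)]
scene [(11.5, 41.7, 6)]
```

The nut turned about 118° more (mark at +6 to +11°), but radial contact went slack at this side, so the axis estimate is off by a millimetre or two here. I'll push in 3 mm and carry on for 96°.

```bash
cat > orb.py <<'E'
import sys,numpy as np
ax,ay,step,n,px,py=map(float,sys.argv[1:]); a=np.array([ax,ay]); p=np.array([px,py])
for k in range(1,int(n)+1):
    d=-np.radians(step*k); c,s=np.cos(d),np.sin(d); sh=p+a-np.array([[c,-s],[s,c]])@a
    print([255,round(float(sh[0]),2),round(float(sh[1]),2),0,0,0,round(float(d),3)],end=", ")
E
python3 orb.py -4.41 4.08 6 16 -.21 .21
```

```text
[255, -0.66, -0.23, 0, 0, 0, -0.105], [255, -1.15, -0.62, 0, 0, 0, -0.209], [255, -1.69, -0.95, 0, 0, 0, -0.314], [255, -2.25, -1.23, 0, 0, 0, -0.419], [255, -2.84, -1.45, 0, 0, 0, -0.524], [255, -3.45, -1.6, 0, 0, 0, -0.628], [255, -4.07, -1.69, 0, 0, 0, -0.733], [255, -4.7, -1.72, 0, 0, 0, -0.838], [255, -5.33, -1.68, 0, 0, 0, -0.942], [255, -5.95, -1.57, 0, 0, 0, -1.047], [255, -6.55, -1.4, 0, 0, 0, -1.152], [255, -7.14, -1.16, 0, 0, 0, -1.257], [255, -7.69, -0.87, 0, 0, 0, -1.361], [255, -8.22, -0.52, 0, 0, 0, -1.466], [255, -8.7, -0.12, 0, 0, 0, -1.571], [255, -9.14, 0.33, 0, 0, 0, -1.676],
```

>>> drive_tool --pt "255 -0.07 0.07 0 0 0 0" --pt "255 -0.14 0.14 0 0 0 0" --pt "255 -0.21 0.21 0 0 0 0" --pt "255 -0.66 -0.23 0 0 0 -0.105" --pt "255 -1.15 -0.62 0 0 0 -0.209" --pt "255 -1.69 -0.95 0 0 0 -0.314" --pt "255 -2.25 -1.23 0 0 0 -0.419" --pt "255 -2.84 -1.45 0 0 0 -0.524" --pt "255 -3.45 -1.6 0 0 0 -0.628" --pt "255 -4.07 -1.69 0 0 0 -0.733" --pt "255 -4.7 -1.72 0 0 0 -0.838" --pt "255 -5.33 -1.68 0 0 0 -0.942" --pt "255 -5.95 -1.57 0 0 0 -1.047" --pt "255 -6.55 -1.4 0 0 0 -1.152" --pt "255 -7.14 -1.16 0 0 0 -1.257" --pt "255 -7.69 -0.87 0 0 0 -1.361" --pt "255 -8.22 -0.52 0 0 0 -1.466" --pt "255 -8.7 -0.12 0 0 0 -1.571" --pt "255 -9.14 0.33 0 0 0 -1.676"

```text
t: 10.1
tcp_pos: [0.5436, 0.1404, 0.0434]
tool_rot: [-0.258, 0.966, 0.0, -0.002]
force: [-3.3, -0.9, 0.5]
finger_gap: 0.001
```

```bash
python3 -c "
from h import *
mark('c')"
```

```text
t 10.25 F [ 0.2 -2.9 -0. ] r 60.8 az -107.8 z 0.0435 yaw -150.5 q6 -2.03
scene [(92.6, 47.0, 5)]
```

```bash
python3 -c "
from h import *
R=np.radians
f=[*polar(254.65,.060,-.0023),.044]; m=[*polar(134.65,.095),.15]
print(inc(f,R(209.65),m,R(89.65)), inc(m,R(89.65),[*polar(14.65,.095),.15],R(-30.35)))"
```

```text
[ -1.946  13.256 -10.6     2.094] [-4.259 15.894 -0.     2.094]
```

>>> drive_tool --pt "255 0.7 -0.7 0 0 0 0" --pt "255 1.4 -1.4 0 0 0 0" --pt "255 1.8 -1.8 -2 0 0 0" --pt "255 1.8 -1.8 -6.5 0 0 0.1" --pt "255 1.5 -1.0 -10.6 0 0 0.2" --pt "255 -1.9 13.3 -10.6 0 0 2.094" --pt "255 -1.9 13.3 -10.6 0 0 2.094" --pt "255 -1.9 13.3 -10.6 0 0 2.094" --pt "255 -1.9 13.3 -10.6 0 0 2.094" --pt "255 -1.9 13.3 -10.6 0 0 2.094" --pt "255 -1.9 13.3 -10.6 0 0 2.094" --pt "255 -1.9 13.3 -10.6 0 0 2.094" --pt "255 -1.9 13.3 -10.6 0 0 2.094" --pt "255 -1.9 13.3 -10.6 0 0 2.094" --pt "255 -1.9 13.3 -10.6 0 0 2.094" --pt "255 -1.9 13.3 -10.6 0 0 2.094" --pt "255 -1.9 13.3 -10.6 0 0 2.094" --pt "255 -1.9 13.3 -10.6 0 0 2.094" --pt "255 -1.9 13.3 -10.6 0 0 2.094" --pt "255 -1.9 13.3 -10.6 0 0 2.094"

```text
t: 12.25
tcp_pos: [0.4957, 0.2654, 0.1498]
tool_rot: [0.709, 0.706, 0.0, 0.0]
force: [-0.2, 0.8, -0.9]
finger_gap: 0.0
```

>>> drive_tool --pt "255 -4.3 15.9 0 0 0 2.094" --pt "255 -4.3 15.9 0 0 0 2.094" --pt "255 -4.3 15.9 0 0 0 2.094" --pt "255 -4.3 15.9 0 0 0 2.094" --pt "255 -4.3 15.9 0 0 0 2.094" --pt "255 -4.3 15.9 0 0 0 2.094" --pt "255 -4.3 15.9 0 0 0 2.094" --pt "255 -4.3 15.9 0 0 0 2.094" --pt "255 -4.3 15.9 0 0 0 2.094" --pt "255 -4.3 15.9 0 0 0 2.094" --pt "255 -4.3 15.9 0 0 0 2.094" --pt "255 -4.3 15.9 0 0 0 2.094" --pt "255 -4.3 15.9 0 0 0 2.094" --pt "255 -4.3 15.9 0 0 0 2.094" --pt "255 -4.3 15.9 0 0 0 2.094" --pt "255 -4.3 15.9 0 0 0 2.094"

```text
t: 13.85
tcp_pos: [0.6543, 0.2216, 0.1496]
tool_rot: [0.966, -0.26, -0.0, -0.0]
force: [0.2, 0.9, -0.1]
finger_gap: 0.0
```

Run:
```python
from h import *
mark('d')
out=[]
for n in ("top","scene","wrist"):
    c=manip.camera_model(n); im=cv2.imread(f"pics/d_{n}.png"); u,v=proj(c,[*AX,.1]).astype(int); w={"top":24,"scene":26,"wrist":70}[n]
    print(n,u-w,v-w,260/(2*w)); out.append(cv2.resize(im[v-w:v+w,u-w:u+w],(260,260),interpolation=2))
cv2.imwrite("pics/dd.png",np.hstack(out))
```

```text
t 14.0 F [-0.2  0.5 -0.4] r 93.8 az 14.7 z 0.1497 yaw -30.2 q6 2.26
top 231 174 5.416666666666667
scene 358 164 5.0
wrist 322 205 1.8571428571428572
```

View pics/dd.png

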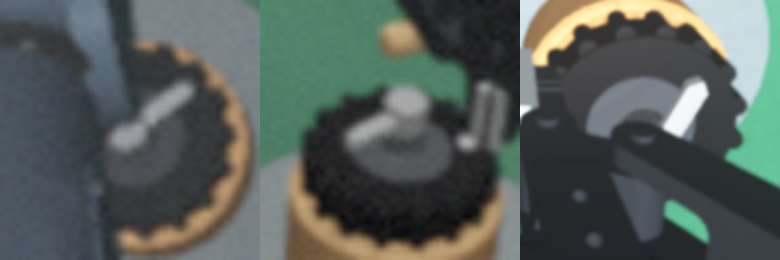

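In the scene crop the mark shows as a light patch at px ≈ (398.5,192), beside the finger. Top and wrist views of it are covered by the arm. I'll compute its azimuth, and use wrist-view ribs as a check for the groove.

Run:
```python
from h import *
c=manip.camera_model("scene"); im=cv2.imread("pics/d_scene.png"); g=im.astype(int).sum(2)
print(g[186:198,392:406])
for uv in [(398.5,191.9)]:
    p=ray(c,uv,.092)[:2]-AX; print(np.degrees(np.arctan2(p[1],p[0])),np.hypot(*p))
# hub/spindle check in scene: nut-axis bias
print("spindle top pred",proj(c,[*AX,.125]))
for az in (90,95,100,105,110): print(az,proj(c,[*polar(az,.031),.092]).round(1),proj(c,[*polar(az,.049),.092]).round(1))
```

```text
[[160 111 113 115 132 151 155 162 221 313 318 231 262 333]
 [144 110 105 100 111 111 121 149 238 315 306 238 292 330]
 [176 134 113 126 110 105  79 151 246 311 285 225 294 334]
 [233 207 166 114 121 116 120 163 263 313 269 239 315 334]
 [251 239 215 144 110 166 222 256 301 308 255 246 323 322]
 [256 255 243 194 159 269 388 423 374 319 228 244 324 322]
 [260 259 255 232 188 304 455 508 438 324 223 248 324 325]
 [260 263 259 254 194 226 351 395 356 249 193 235 309 325]
 [268 264 259 241 183 150 186 217 189 159 133 161 220 272]
 [255 262 262 229 173 121 123 120 114 123 120 119 150 221]
 [265 263 256 225 161 123 130 119 115 120 113 117 132 205]
 [268 256 238 191 127 120 124 107 118 121 125 107 119 178]]
93.23744269291343 0.03837396983621151
spindle top pred [385.04093922 183.18701289]
90 [395.8 192.5] [402.7 192.3]
95 [395.6 191.9] [402.4 191.2]
100 [395.3 191.2] [401.9 190.2]
105 [394.9 190.5] [401.3 189.1]
110 [394.5 189.9] [400.5 188.1]
```

Checks agree that the axis should shift by about (+2, +2) mm: the contact forces round the stroke, and the scene view reading 4 mm further +y than the top view. The corrected mark azimuth is about 98°, leaving roughly 204°. The second stroke uses the updated axis and starts at groove azimuth ~19°.

```bash
python3 - <<'E'
from h import *
import h
R=np.radians
c=manip.camera_model("scene"); print("scene axis",ray(c,(386.9,184.1),.125))
f=[*polar(14.65,.095),.15]
h.AX=np.array([.5656,.1999])
for r,z in ((.085,.15),(.085,.044),(.068,.044),(.0605,.044)): print(r,z,inc(f,R(-30.35),[*polar(19,r,-.0023),z],R(-26)))
E
sed -i 's/AX=np.array.*/AX=np.array([.5656,.1999])/' h.py
# axis in tool frame for r=.0605,t=-.0023
python3 -c "print(-.0605*.7071-.0023*.7071, .0605*.7071-.0023*.7071)"
python3 orb.py -4.44 4.12 6 20 0 0
```

```text
scene axis [0.56738186 0.20208609 0.125     ]
0.085 0.15 [-0.934  0.145 -0.    -0.076]
0.085 0.044 [-0.934  0.145 10.6   -0.076]
0.068 0.044 [-2.042  1.435 10.6   -0.076]
0.0605 0.044 [-2.53   2.004 10.6   -0.076]
-0.044405879999999995 0.04115321999999999
[255, -0.45, -0.44, 0, 0, 0, -0.105], [255, -0.95, -0.83, 0, 0, 0, -0.209], [255, -1.49, -1.17, 0, 0, 0, -0.314], [255, -2.06, -1.45, 0, 0, 0, -0.419], [255, -2.65, -1.67, 0, 0, 0, -0.524], [255, -3.27, -1.82, 0, 0, 0, -0.628], [255, -3.9, -1.91, 0, 0, 0, -0.733], [255, -4.53, -1.94, 0, 0, 0, -0.838], [255, -5.16, -1.89, 0, 0, 0, -0.942], [255, -5.79, -1.79, 0, 0, 0, -1.047], [255, -6.4, -1.61, 0, 0, 0, -1.152], [255, -6.99, -1.38, 0, 0, 0, -1.257], [255, -7.55, -1.08, 0, 0, 0, -1.361], [255, -8.07, -0.73, 0, 0, 0, -1.466], [255, -8.56, -0.32, 0, 0, 0, -1.571], [255, -9.0, 0.13, 0, 0, 0, -1.676], [255, -9.39, 0.63, 0, 0, 0, -1.78], [255, -9.73, 1.17, 0, 0, 0, -1.885], [255, -10.01, 1.74, 0, 0, 0, -1.99], [255, -10.23, 2.33, 0, 0, 0, -2.094],
```

The scene camera's apparent axis is (0.5674, 0.2021), and its mean with the top view's is exactly the updated axis. Relative to that, the mark is at about 100°, leaving ~203°. Going down and in.

>>> drive_tool --pt "255 -0.93 0.15 3 0 0 -0.076" --pt "255 -0.93 0.15 6 0 0 -0.076" --pt "255 -0.93 0.15 8.5 0 0 -0.076" --pt "255 -0.93 0.15 10.0 0 0 -0.076" --pt "255 -0.93 0.15 10.6 0 0 -0.076" --pt "255 -1.5 0.8 10.6 0 0 -0.076" --pt "255 -2.04 1.43 10.6 0 0 -0.076" --pt "255 -2.13 1.53 10.6 0 0 -0.076" --pt "255 -2.21 1.62 10.6 0 0 -0.076" --pt "255 -2.29 1.72 10.6 0 0 -0.076" --pt "255 -2.37 1.82 10.6 0 0 -0.076" --pt "255 -2.45 1.91 10.6 0 0 -0.076" --pt "255 -2.53 2.0 10.6 0 0 -0.076" --pt "255 -2.53 2.0 10.6 0 0 -0.076"

```text
t: 15.4
tcp_pos: [0.6249, 0.218, 0.0444]
tool_rot: [0.974, -0.225, 0.003, -0.001]
force: [4.3, 2.8, -1.1]
finger_gap: -0.002
```

>>> drive_tool --pt "255 -0.45 -0.44 0 0 0 -0.105" --pt "255 -0.95 -0.83 0 0 0 -0.209" --pt "255 -1.49 -1.17 0 0 0 -0.314" --pt "255 -2.06 -1.45 0 0 0 -0.419" --pt "255 -2.65 -1.67 0 0 0 -0.524" --pt "255 -3.27 -1.82 0 0 0 -0.628" --pt "255 -3.9 -1.91 0 0 0 -0.733" --pt "255 -4.53 -1.94 0 0 0 -0.838" --pt "255 -5.16 -1.89 0 0 0 -0.942" --pt "255 -5.79 -1.79 0 0 0 -1.047"

```text
t: 16.4
tcp_pos: [0.58, 0.2602, 0.0442]
tool_rot: [0.956, 0.294, 0.002, -0.001]
force: [3.0, 4.4, -1.1]
finger_gap: 0.001
```

```bash
python3 -c "
from h import *
mark('e')"
```

```text
t 16.55 F [0.5 4.6 1.7] r 61.6 az 78.0 z 0.0441 yaw 33.9 q6 1.22
top [(153.0, 40.4, 7)]
```

Measured against the top view's own axis, the mark is at 149° and the finger drives it steadily. About 153° remain, so here is another 120°.

>>> drive_tool --pt "255 -0.45 -0.44 0 0 0 -0.105" --pt "255 -0.95 -0.83 0 0 0 -0.209" --pt "255 -1.49 -1.17 0 0 0 -0.314" --pt "255 -2.06 -1.45 0 0 0 -0.419" --pt "255 -2.65 -1.67 0 0 0 -0.524" --pt "255 -3.27 -1.82 0 0 0 -0.628" --pt "255 -3.9 -1.91 0 0 0 -0.733" --pt "255 -4.53 -1.94 0 0 0 -0.838" --pt "255 -5.16 -1.89 0 0 0 -0.942" --pt "255 -5.79 -1.79 0 0 0 -1.047" --pt "255 -6.4 -1.61 0 0 0 -1.152" --pt "255 -6.99 -1.38 0 0 0 -1.257" --pt "255 -7.55 -1.08 0 0 0 -1.361" --pt "255 -8.07 -0.73 0 0 0 -1.466" --pt "255 -8.56 -0.32 0 0 0 -1.571" --pt "255 -9.0 0.13 0 0 0 -1.676" --pt "255 -9.39 0.63 0 0 0 -1.78" --pt "255 -9.73 1.17 0 0 0 -1.885" --pt "255 -10.01 1.74 0 0 0 -1.99" --pt "255 -10.23 2.33 0 0 0 -2.094"

```text
t: 18.55
tcp_pos: [0.5043, 0.1817, 0.0434]
tool_rot: [0.224, 0.975, -0.001, -0.002]
force: [-1.0, 2.7, 0.7]
finger_gap: -0.002
```

```bash
cat >> h.py <<'E'
CAX={"top":np.array([.5636,.1979]),"scene":np.array([.5674,.2021]),"wrist":AX}
def mk(save):
    mark(save)
    for n in CAX:
        im=cv2.imread(f"pics/{save}_{n}.png"); c=manip.camera_model(n); hsv=cv2.cvtColor(im,cv2.COLOR_BGR2HSV)
        nl,l,st,ce=cv2.connectedComponentsWithStats(((hsv[:,:,2]>(225 if n=="wrist" else 165))&(hsv[:,:,1]<45)).astype(np.uint8))
        for i in range(1,nl):
            p=ray(c,ce[i],.092)[:2]-CAX[n]; r=np.hypot(*p)*1e3
            if 25<r<55: print(" *",n,"az",np.degrees(np.arctan2(p[1],p[0])).round(1),"r",r.round(1),"area",st[i,4],ce[i].round(1))
E
python3 -c "
from h import *
mk('f')"
```

```text
t 18.7 F [-1.6 -0.7 -0.4] r 63.6 az -163.1 z 0.0434 yaw 153.8 q6 -0.98
scene [(-89.5, 41.0, 1), (-88.7, 33.3, 1)]
 * scene az 167.0 r 41.3 area 8 [387.  183.6]
 * scene az -91.8 r 39.3 area 6 [370.5 194. ]
```

In the scene view the mark is at −91.8° (268.2°), matching the prediction of 149.2 + 118.9 exactly. About 34° remain. I'll go 30° more, slowly, and then measure pointer and mark together.

>>> drive_tool --pt "255 -0.45 -0.44 0 0 0 -0.105" --pt "255 -0.95 -0.83 0 0 0 -0.209" --pt "255 -1.49 -1.17 0 0 0 -0.314" --pt "255 -1.77 -1.32 0 0 0 -0.367" --pt "255 -2.06 -1.45 0 0 0 -0.419" --pt "255 -2.36 -1.57 0 0 0 -0.471" --pt "255 -2.65 -1.67 0 0 0 -0.524" --pt "255 -2.65 -1.67 0 0 0 -0.524"

```text
t: 19.5
tcp_pos: [0.5211, 0.1552, 0.0433]
tool_rot: [-0.034, 0.999, -0.0, -0.002]
force: [-2.7, -1.3, 0.4]
finger_gap: -0.001
```

Run:
```python
from h import *
mk('g')
out=[]
for n,w in (("scene",22),("wrist",80)):
    c=manip.camera_model(n); im=cv2.imread(f"pics/g_{n}.png"); u,v=proj(c,[*AX,.1]).astype(int); print(n,u,v)
    u0,v0=max(u-w,0),max(v-w,0)
    print(u0,v0,400/(2*w)); out.append(cv2.resize(im[v0:v0+2*w,u0:u0+2*w],(400,400),interpolation=2))
cv2.imwrite("pics/gg.png",np.hstack(out))
c=manip.camera_model("scene")
for az in (-62,-57.5,-53): print(az,proj(c,[*(CAX["scene"]+.04*np.array([np.cos(np.radians(az)),np.sin(np.radians(az))])),.119]),proj(c,[*(CAX["scene"]+.04*np.array([np.cos(np.radians(az)),np.sin(np.radians(az))])),.092]))
```

```text
t 19.65 F [-2.9 -2.4 -0.4] r 63.0 az -134.8 z 0.0433 yaw -176.1 q6 -1.55
scene [(-59.4, 36.5, 5)]
 * scene az 166.5 r 40.3 area 10 [387.1 183.9]
 * scene az -61.8 r 37.8 area 9 [373.8 198.9]
scene 385 191
363 169 9.090909090909092
wrist 397 361
317 281 2.5
-62 [373.82306925 191.19469939] [373.04025245 199.15270839]
-57.5 [374.58980728 191.88628347] [373.79495769 199.84671169]
-53 [375.43458066 192.54250758] [374.62662252 200.50521782]
```

View pics/gg.png

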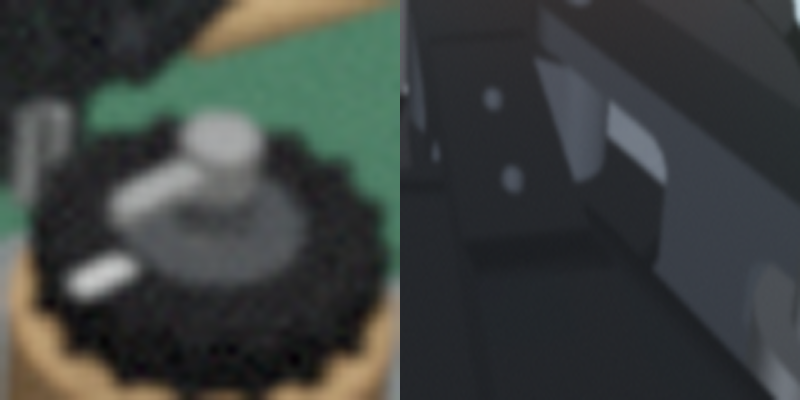

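The scene crop shows the mark bar at (70–138, 262–285) and the pointer arm from (205,165) to (115,207), so the mark is still short of the pointer. It reads −61.8°, exactly 30° on from before. I'll fit the pointer's direction numerically in the top and scene views.

Run:
```python
from h import *
u=lambda a:np.array([np.cos(np.radians(a)),np.sin(np.radians(a))])
def fit(n,file,z,r0,r1,guess,hw=.007):
    """sample a polar grid on plane z round the camera's axis; brightness centroid across the bar at each r"""
    c=manip.camera_model(n); g=cv2.imread(file).astype(np.float32).sum(2); A=CAX[n]
    t=np.linspace(-.010,.010,81); pts=[]
    for r in np.linspace(r0,r1,15):
        P=np.array([[*(A+r*u(guess)+k*u(guess+90)),z] for k in t]); uv=np.array([proj(c,p) for p in P]).astype(np.float32)
        v=cv2.remap(g,uv[:,0].reshape(1,-1),uv[:,1].reshape(1,-1),cv2.INTER_CUBIC)[0]; w=np.clip(v-(v.min()+v.max())/2,0,None)
        pts.append((r,(w*t).sum()/w.sum()))
    pts=np.array(pts); k,b=np.polyfit(pts[:,0],pts[:,1],1)
    print(n,file[5:],"z",z,"dir az",round(guess+np.degrees(np.arctan(k)),1),"offset at r=0 mm",round(b*1e3,1),"mean-az",round(guess+np.degrees(np.arctan2(pts[:,1].mean(),pts[:,0].mean())),1))
fit("top","pics/top0.png",.119,.017,.036,-57)
fit("top","pics/d_top.png",.119,.017,.036,-57)
fit("scene","pics/scene0.png",.119,.017,.036,-57)
fit("scene","pics/d_scene.png",.119,.017,.036,-57)
fit("scene","pics/g_scene.png",.119,.017,.036,-57)
fit("scene","pics/g_scene.png",.092,.034,.046,-61)
fit("scene","pics/f_scene.png",.092,.034,.046,-91)
fit("top","pics/top0.png",.092,.034,.046,-131)
```

```text
top top0.png z 0.119 dir az -55.4 offset at r=0 mm 0.6 mean-az -54.0
top d_top.png z 0.119 dir az -55.5 offset at r=0 mm 0.7 mean-az -54.0
scene scene0.png z 0.119 dir az -55.5 offset at r=0 mm -1.1 mean-az -57.9
scene d_scene.png z 0.119 dir az -53.6 offset at r=0 mm -1.6 mean-az -57.1
scene g_scene.png z 0.119 dir az -53.6 offset at r=0 mm -1.6 mean-az -57.1
scene g_scene.png z 0.092 dir az -55.6 offset at r=0 mm -4.5 mean-az -62.1
scene f_scene.png z 0.092 dir az -88.2 offset at r=0 mm -2.6 mean-az -91.9
top top0.png z 0.092 dir az -131.9 offset at r=0 mm 0.3 mean-az -131.5
```

The pointer fits at about −55° in both cameras, and the mark is at −60° to −63°, so 5–8° remain. I'll drive 3° more, retreat, and take a clean top view before the final nudge.

>>> drive_tool --pt "255 -0.11 -0.11 0 0 0 -0.026" --pt "255 -0.22 -0.23 0 0 0 -0.052" --pt "255 -0.22 -0.23 0 0 0 -0.052" --pt "255 0.28 -0.73 0 0 0 -0.052" --pt "255 1.0 -1.4 0 0 0 -0.052" --pt "255 1.9 -2.3 0 0 0 -0.052" --pt "255 1.9 -2.3 -4 0 0 -0.052" --pt "255 1.9 -2.3 -9 0 0 -0.052" --pt "255 6 -6.0 -12 0 0 -0.052" --pt "255 9 -9.0 -12 0 0 -0.052" --pt "255 11 -11.0 -12 0 0 -0.052" --pt "255 11 -11 -12 0 0 -0.052"

```text
t: 20.85
tcp_pos: [0.4172, 0.0361, 0.1641]
tool_rot: [-0.059, 0.998, -0.0, -0.001]
force: [-1.0, -0.2, -0.2]
finger_gap: -0.001
```

```bash
cat >> h.py <<'E'
u=lambda a:np.array([np.cos(np.radians(a)),np.sin(np.radians(a))])
def fit(n,file,z,r0,r1,guess):
    c=manip.camera_model(n); g=cv2.imread(file).astype(np.float32).sum(2); A=CAX[n]
    t=np.linspace(-.010,.010,81); pts=[]
    for r in np.linspace(r0,r1,15):
        uv=np.array([proj(c,[*(A+r*u(guess)+k*u(guess+90)),z]) for k in t]).astype(np.float32)
        v=cv2.remap(g,uv[:,0].reshape(1,-1),uv[:,1].reshape(1,-1),cv2.INTER_CUBIC)[0]; w=np.clip(v-(v.min()+v.max())/2,0,None)
        pts.append((r,(w*t).sum()/w.sum()))
    pts=np.array(pts); k,b=np.polyfit(pts[:,0],pts[:,1],1)
    print(n,"z",z,"dir az",round(guess+np.degrees(np.arctan(k)),1),"offset",round(b*1e3,1),"mean-az",round(guess+np.degrees(np.arctan2(pts[:,1].mean(),pts[:,0].mean())),1))
E
python3 - <<'E'
from h import *
mk('i')
for n in ("top","scene"):
    fit(n,f"pics/i_{n}.png",.119,.017,.036,-56); fit(n,f"pics/i_{n}.png",.092,.034,.046,-58)
E
```

```text
t 21.0 F [-0.5 -0.4 -1. ] r 216.8 az -131.6 z 0.164 yaw -173.1 q6 -1.87
top [(-58.3, 42.8, 4)]
scene [(-56.1, 36.1, 4)]
 * top az -53.9 r 41.4 area 10 [267.4 190.3]
 * scene az 170.7 r 43.5 area 1 [386. 183.]
 * scene az 163.2 r 40.4 area 1 [388. 184.]
 * scene az -59.8 r 37.3 area 9 [374.2 199.1]
top z 0.119 dir az -64.5 offset 4.1 mean-az -55.6
top z 0.092 dir az -63.6 offset 7.2 mean-az -53.4
scene z 0.119 dir az -53.4 offset -1.7 mean-az -57.1
scene z 0.092 dir az -51.5 offset -5.1 mean-az -58.8
```

The pointer overlaps the mark in the top view, which spoils that fit. In the scene view the mark still looks about 3° short. I'll move the wrist camera right over the axis, where mark and pointer line up radially without parallax.

Run:
```python
from h import *
s=manip.sense(); y=yaw(s["tool_rot"]); x=np.array([np.cos(y),np.sin(y)])
print(inc(s["tcp_pos"],y,[*(AX-.068*x),.135],y), AX-.068*x)
```

```text
[-23.042  14.364   2.905  -0.   ] [0.63310284 0.20810771]
```

>>> drive_tool --pt "255 -4.0 2.5 0 0 0 0" --pt "255 -8.0 5 0 0 0 0" --pt "255 -12 7.5 0 0 0 0" --pt "255 -16 10 0 0 0 0" --pt "255 -20 12.5 0 0 0 0" --pt "255 -23 14.4 1.5 0 0 0" --pt "255 -23 14.4 2.9 0 0 0" --pt "255 -23 14.4 2.9 0 0 0" --pt "255 -23 14.4 2.9 0 0 0" --pt "255 -23 14.4 2.9 0 0 0"

```text
t: 22.0
tcp_pos: [0.6311, 0.2086, 0.1352]
tool_rot: [-0.061, 0.998, -0.0, -0.0]
force: [-0.1, 0.2, -0.2]
finger_gap: -0.001
```

```bash
cat >> h.py <<'E'
def wr(save):
    c=manip.camera_model("wrist"); im=manip.snapshot("wrist")[:,:,::-1].copy(); cv2.imwrite(f"pics/{save}.png",im)
    print("cam",c["cam_to_world"][:3,3].round(4),"axis px",proj(c,[*AX,.092]).round(1),proj(c,[*AX,.125]).round(1))
    g=im.min(2); mm=(g>150).astype(np.uint8)
    nl,l,st,ce=cv2.connectedComponentsWithStats(mm)
    for i in range(1,nl):
        p=ray(c,ce[i],.092)[:2]-AX
        if np.hypot(*p)<.06 and st[i,4]>8:
            yy,xx=np.where(l==i); P=np.array([ray(c,(a,b),.092)[:2]-AX for a,b in zip(xx,yy)])*1e3
            w,v=np.linalg.eigh(np.cov(P.T)); d=v[:,1]*np.sign(v[:,1]@P.mean(0)); print("blob",st[i],ce[i].round(1),"mean-az",np.degrees(np.arctan2(*P.mean(0)[::-1])).round(1),"r",np.hypot(*P.mean(0)).round(1),"dir",np.degrees(np.arctan2(d[1],d[0])).round(1),"len",(np.sqrt(12*w[::-1])).round(1))
    u0,v0=proj(c,[*AX,.1]).astype(int); u0,v0=max(u0-100,0),max(v0-80,0); cv2.imwrite(f"pics/{save}_c.png",cv2.resize(im[v0:v0+150,u0:u0+200],(800,600),interpolation=cv2.INTER_CUBIC)); print("crop",u0,v0)
E
python3 -c "
from h import *
wr('j')"
```

```text
cam [0.5616 0.2011 0.3051] axis px [312.9 118.6] [312.4 119.6]
blob [  215     1   202   211 19809] [313.9 103.3] mean-az -177.9 r 8.2 dir 129.0 len [145.  142.5]
crop 212 38
```

View pics/j_c.png

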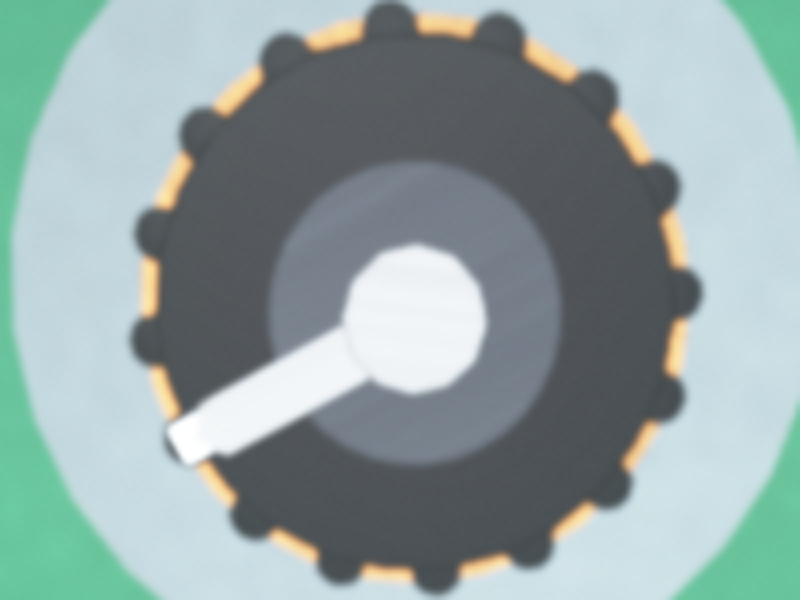

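The wrist crop, taken from right above the axis, shows the mark's outer end at (186,445) just beyond the pointer tip at (216,430), so they are nearly aligned. I've now used all my views, so I'll get the exact angle from the 16 ribs (16-fold phase) against the pointer's edges.

```bash
cat >> h.py <<'E'
def phase(file):
    """image-plane angles (deg, anticlockwise in image): rib nearest the pointer, and pointer arm"""
    im=cv2.imread(file); g=im.min(2).astype(np.float32)
    sub=(g<110).astype(np.uint8); sub[:, :205]=0; sub[:,425:]=0; sub[195:]=0
    nl,l,st,ce=cv2.connectedComponentsWithStats(sub); i=1+np.argmax(st[1:,4])
    k=cv2.findContours((l==i).astype(np.uint8),cv2.RETR_EXTERNAL,cv2.CHAIN_APPROX_NONE)[0]; k=max(k,key=cv2.contourArea)[:,0].astype(float)
    A=np.c_[2*k,np.ones(len(k))]; s=np.linalg.lstsq(A,(k**2).sum(1),rcond=None)[0]; C=s[:2]; R=np.sqrt(s[2]+C@C)
    th=np.radians(np.arange(0,360,.25)); S=lambda C,r:cv2.remap(g,(C[0]+r*np.cos(th)).astype(np.float32)[None],(C[1]-r*np.sin(th)).astype(np.float32)[None],cv2.INTER_LINEAR)[0]
    print("nut centre",C.round(2),"R",R.round(2))
    white=(g>200).astype(np.uint8); white[:110+int(C[1]-110)]=white[:110+int(C[1]-110)]
    # pointer: brightness centroid of angle at several radii round spindle-top centre and nut centre
    hi=(g>190).astype(np.uint8); nl,l,st,ce=cv2.connectedComponentsWithStats(hi)
    lab=l[int(C[1])+2,int(C[0])]; yy,xx=np.where(l==lab); d=np.hypot(xx-C[0],yy-C[1])/R*50
    pa=(d>18)&(d<40); P=np.c_[xx,yy][pa]; w,v=np.linalg.eigh(np.cov(P.T)); e=v[:,1]*np.sign(v[:,1]@(P.mean(0)-C)); pang=np.degrees(np.arctan2(-e[1],e[0]))%360
    q=P.mean(0)-C; off=(q[0]*e[1]-q[1]*e[0]); print("pointer dir",pang.round(2),"mean",(np.degrees(np.arctan2(-q[1],q[0]))%360).round(2),"line offset px",off.round(2),"n",pa.sum())
    ma=(d>45.5)&(d<52)&(np.abs((np.degrees(np.arctan2(-(yy-C[1]),xx-C[0]))-pang+180)%360-180)<15); q=np.c_[xx,yy][ma].mean(0)-C; print("mark outer end mean",(np.degrees(np.arctan2(-q[1],q[0]))%360).round(2),"n",ma.sum(),"dmax",d[ma].max() if ma.any() else None)
    for f in (1.0,1.02,1.04):
        v=S(C,R*f); bad=np.abs((np.degrees(th)-pang+180)%360-180)<12; v=np.where(bad,v[~bad].mean(),v); v=np.clip(v,0,180)
        h=(v*np.exp(16j*th)).sum(); ph=(np.degrees(np.angle(-h))/16)
        print(f,"rib nearest pointer",(pang+((ph-pang+11.25)%22.5-11.25)).round(2),"ampl",(abs(h)/len(th)).round(1))
E
python3 -c "
from h import *
phase('pics/j.png')"
```

```text
nut centre [315.99 111.5 ] R 60.13
pointer dir 187.44 mean 219.97 line offset px 17.43 n 443
mark outer end mean nan n 0 dmax None
1.0 rib nearest pointer 179.79 ampl 1.6
1.02 rib nearest pointer 179.88 ampl 1.8
1.04 rib nearest pointer 180.03 ampl 2.4h.py:74: RuntimeWarning: Mean of empty slice.
  ma=(d>45.5)&(d<52)&(np.abs((np.degrees(np.arctan2(-(yy-C[1]),xx-C[0]))-pang+180)%360-180)<15); q=np.c_[xx,yy][ma].mean(0)-C; print("mark outer end mean",(np.degrees(np.arctan2(-q[1],q[0]))%360).round(2),"n",ma.sum(),"dmax",d[ma].max() if ma.any() else None)
  ret = um.true_divide(
```

```bash
python3 - <<'E'
import re
t=open('h.py').read(); t=t[:t.index("def phase")]
t+='''
def phase(file,C=None,verbose=1):
    """angles in the image (deg, anticlockwise positive): rib nearest pointer, pointer, mark end"""
    im=cv2.imread(file); g=im.min(2).astype(np.float32); C=np.array(C,float); th=np.radians(np.arange(0,360,.25))
    S=lambda C,r:cv2.remap(g,(C[0]+r*np.cos(th)).astype(np.float32)[None],(C[1]-r*np.sin(th)).astype(np.float32)[None],cv2.INTER_LINEAR)[0]
    rr=np.arange(55,75,.25)
    for _ in range(4):   # refine centre on the core edge (dark->bright) by radial profile
        V=np.array([S(C,r) for r in rr]); e=np.array([rr[np.argmax(V[:,i]>95)] if (V[:,i]>95).any() else np.nan for i in range(len(th))]); ok=(V[0]<95)&np.isfinite(e)
        x,y=C[0]+e*np.cos(th),C[1]-e*np.sin(th); A=np.c_[2*x,2*y,np.ones_like(x)][ok]; s=np.linalg.lstsq(A,(x**2+y**2)[ok],rcond=None)[0]; C=s[:2]; R=np.sqrt(s[2]+C@C)
    rm=np.median(e[ok]); h=((e-R)[ok]*np.exp(16j*th[ok])).sum(); ph=np.degrees(np.angle(h))/16
    print("centre",C.round(2),"R",R.round(2),"amp",(2*abs(h)/ok.sum()).round(2))
    q=[]
    for d in np.arange(.42,.78,.03):
        v=S(C,d*R); w=np.where(v>(v.max()+np.median(v))/2,1,0); z=(w*np.exp(1j*th)).sum(); q.append((d*R*np.exp(1j*np.angle(z))))
    q=np.array(q); k=np.polyfit(q.real,q.imag,1); m=q.mean(); d=np.degrees(np.arctan2(k[0]*np.sign(m.real),np.sign(m.real)))%360
    pa=np.degrees(np.angle(m))%360; print("pointer mean",pa.round(2),"dir",d.round(2),"at each r",(np.degrees(np.angle(q))%360).round(1))
    print("rib nearest",(pa+((ph-pa+11.25)%22.5-11.25)).round(2))
    for d in (.86,.90,.94,.97):
        v=S(C,d*R); near=np.abs((np.degrees(th)-pa+180)%360-180)<20; w=np.where((v>160)&near,1,0); z=(w*np.exp(1j*th)).sum(); print(" mark r/R",d,(np.degrees(np.angle(z))%360).round(2),"width",w.sum()*.25)
'''
open('h.py','w').write(t)
E
python3 -c "
from h import *
phase('pics/j.png',(315.75,116))"
```

```text
centre [315.4  112.48] R 67.96 amp 2.82
pointer mean 214.8 dir 208.52 at each r [217.5 216.9 216.4 215.9 215.5 215.2 214.9 214.5 214.1 214.  213.8 213.5
 213.4]
rib nearest 207.4
 mark r/R 0.86 213.0 width 14.75
 mark r/R 0.9 212.88 width 13.0
 mark r/R 0.94 212.0 width 10.75
 mark r/R 0.97 211.88 width 11.0
```

The image tilt (16°) skews angles measured in raw pixels, so I'll redo the fit in world coordinates on the right planes.

```bash
python3 - <<'E'
t=open('h.py').read(); t=t[:t.index("def phase")]
t+='''
def phase(file):
    """world azimuths (deg) from a wrist picture taken at the present pose"""
    c=manip.camera_model("wrist"); g=cv2.imread(file).min(2).astype(np.float32); th=np.radians(np.arange(0,360,.25))
    T=np.linalg.inv(c["cam_to_world"])
    def S(C,r,z):
        P=np.c_[C[0]+r*np.cos(th),C[1]+r*np.sin(th),np.full_like(th,z)]@T[:3,:3].T+T[:3,3]; q=(P@c["mtx"].T).astype(np.float32); q=q[:,:2]/q[:,2:]
        return cv2.remap(g,q[None,:,0],q[None,:,1],cv2.INTER_LINEAR)[0]
    C=AX.copy(); rr=np.arange(.044,.056,.0002)
    for _ in range(5):
        V=np.array([S(C,r,.092) for r in rr]); b=V>95; e=rr[np.argmax(b,0)]; ok=(~b[0])&b.any(0)
        x,y=C[0]+e*np.cos(th),C[1]+e*np.sin(th); s=np.linalg.lstsq(np.c_[2*x,2*y,np.ones_like(x)][ok],(x**2+y**2)[ok],rcond=None)[0]; C=s[:2]; R=np.sqrt(s[2]+C@C)
    h=((e-R)[ok]*np.exp(16j*th[ok])).sum(); ph=np.degrees(np.angle(h))/16
    print("nut centre",C.round(4),"R",R.round(4),"rib amp mm",(2e3*abs(h)/ok.sum()).round(2),"used",ok.sum())
    q=[]
    for d in np.arange(.021,.037,.0015):
        v=S(C,d,.119); w=np.where(v>160,1,0); z=(w*np.exp(1j*th)).sum(); q.append(d*np.exp(1j*np.angle(z)))
    q=np.array(q); k=np.polyfit(q.real,q.imag,1); pa=np.degrees(np.angle(q.mean()))
    print("pointer mean",pa.round(2),"dir",(np.degrees(np.arctan(k[0]))).round(2),(np.degrees(np.angle(q))).round(1))
    print("rib nearest",(pa+((ph-pa+11.25)%22.5-11.25)).round(2))
    for d in (.0445,.046,.0475):
        v=S(C,d,.092); w=np.where((v>160)&(np.abs((np.degrees(th)-pa+180)%360-180)<15),1,0); z=(w*np.exp(1j*th)).sum(); print(" mark r",d,np.degrees(np.angle(z)).round(2),"width mm",(w.sum()*.25*np.pi/180*d*1e3).round(1))
'''
open('h.py','w').write(t)
E
python3 -c "
from h import *
phase('pics/j.png')"
```

```text
nut centre [0.5645 0.2016] R 0.0477 rib amp mm 2.61 used 1383
pointer mean -55.41 dir -55.15 [-55.5 -55.5 -55.5 -55.4 -55.5 -55.4 -55.4 -55.4 -55.4 -55.4 -55.4]
rib nearest -55.52
 mark r 0.0445 -55.38 width mm 8.5
 mark r 0.046 -55.38 width mm 8.8
 mark r 0.0475 -55.38 width mm 9.1
```

In the rectified view, the pointer is at −55.4°, the rib at the mark at −55.5° and the mark's outer end at −55.4°, so they line up within about half a degree. The mark crossed the pointer once between −109° and +8°, and this is the second time. The finger is well clear, so I'm handing in.

```bash
python3 -c "
from station import manip
s=manip.sense(); print(s['t'],s['tcp_pos'].round(3),s['force'].round(1)); print(manip.sign_off())"
```

```text
22.05 [0.631 0.209 0.136] [-0.5  0.7  0.7]
the job is handed in; nothing more can be done
None
```

I rolled the spent stand's nut about 434° anticlockwise, and its mark is now under the pointer for the second time. I used the shut fingertips against the knurl in two strokes, going back round to the start side between them. I handed the job in at 22 s, with the arm clear of everything.

- **Alignment:** the last check was from the wrist camera almost straight above the nut. It put the pointer at −55.4°, the rib at the mark at −55.5°, and the mark's outer end at −55.4°. The outer-end reading may include some of the pointer tip, so the rib is the firmer evidence.
- **Number of passes:** the mark started at −131.6°, about 286° into the turn. It crossed the pointer once during the first stroke and came round again at the end of the second.

Some checks disagreed:
- **Fingertip height:** the real tip sits about 35 mm above the reported tool point. Two cameras showed this, and so did meeting no resistance where a longer finger would have hit the reel. I worked to the visible tip.
- **Nut axis:** the top and scene cameras placed it about 4 mm apart in both x and y, so I used the mean for the second stroke.
- **Last oblique readings:** just before the final check, the scene view suggested the mark was about 3° short, and the top view was spoiled by the pointer covering the mark. I trusted the overhead wrist view instead.
- **Other objects:** I kept the finger away from the full stand, the purple look-alike and the loose items, but did not re-measure them at the end.

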